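Clamp a cheese log in the portioning cradle with its ratchet lever

TASK

Lay the single grey cheese log that lies by itself at the front right in the V of the white portioning cradle, between the red sprung pad and the end stop, let go of it, then hold the red T-handle of the ratchet lever and pump it in full strokes, one tooth each, until the log is clamped firmly against the end stop. Do not crush the cheese: as soon as a stroke needs 12 to 13 N at the handle, stop, ease the lever back and let go, leaving the log clamped. Move the pad only with the lever and leave the other goods where they are.

Things in the scene. Friction and masses are not known exactly. Their poses are not given: they have to be found in the camera images.
- cradle: White base 84 x 322 x 14 mm with a steel V for the log. Origin on the counter under the middle of the V; z up, y along the V. The end stop is at -y, the red pad (28 mm disc, spring 2.2 N/mm) and lever at +y. The pad pushes towards -y; its face starts 78 to 86 mm on the +y side of the origin and comes 8 mm nearer per lever stroke. The V runs from y -107 to +71 mm; its outside is narrower than the log
- end_stop: Upright aluminium plate 62 mm wide, 8 mm thick, top 82 mm above the counter, screwed on the -y end of the cradle. Origin on the counter, under the middle of the face that the log's end is pressed on; that face looks to +y, towards the pad. It stands 80 to 88 mm from the cradle's origin. Too much force on it (over 38 N) means a crushed log
- log_mid (a point): Centre of the loose grey ash-coated cheese log, which starts lying on the counter to the robot's right. Length 144 mm along this frame's y, 43 mm wide, 38 mm high, 0.22 kg or so. Lying in the V its centre is 60 mm above the counter, on the line x = 0 of the cradle
- handle (a point): Centre of the red T-handle: a level round bar 14 mm thick, 76 mm long, across the cradle (along the cradle's x), on top of the lever, 8 mm thick stem below it. It moves on an arc of radius 200 mm about a hinge along the cradle's x that lies at y = +174 mm, z = 20 mm in the cradle's frame. Open space all round and above
- lever (a joint): Ratchet lever angle, 0 (leaning 0.15 rad away from the log, to +y) to 0.30 rad (leaning 0.15 rad towards it); upright at 0.15. Stays where it is left. A stroke: from below 0.03 to above 0.26 moves the pad one 8 mm tooth; it clicks at 0.21 to 0.24, later the harder it presses; the way back is free. Pushing it takes about 3.5 N at the handle with the pad free, and 0.28 N more per newton of clamping
- honey: Honey jar, 71 mm across, 110 mm high, a bystander behind the cradle. Origin at its foot
- brick: Grey brick-shaped goat cheese, 57 x 63 x 52 mm, a bystander. Origin at its foot
- crottin: Drum-shaped white goat cheese, 63 mm across, 72 mm high, a bystander left of the cradle. Origin at its foot

How it is judged:
By the outcome, as a careful person would: the job done as asked, in the order asked, and still so for the second after the job is handed in, with the robot touching nothing.
It also fails if it takes over 72 s, if anything falls off the work surface, if the arm or the gripper's body presses on something with over 40 N, if the wrist force passes 120 N, or if a joint passes its speed limit or range.

ROBOT

A 7-joint arm with a two-finger parallel gripper is mounted at the origin on a cart in front of the work surface, level with it; the furniture and walls round the work are solid. World frame = base frame: x ahead of the robot, y to its left, z up, the work surface at z = 0. Lengths are in mm, angles in rad, forces in N, time in s.
With the tool pointing down it reaches from about 425 to 825 mm from the base axis. Payload 3.6 kg.
Tool frame: the origin (TCP) lies between the finger pads; the fingertips stand bot.tips_ahead ahead of it and the grasp point (between the pads) lies 5 mm behind it (bot.tips_ahead is the distance from the TCP to the fingertips, in mm); z points along the fingers, y is the line along which they close (so a half turn about z gives the same grasp; the last joint's range is limited). The gripper opens to 93 mm and grips with 3 to 60 N. Pads are 15 mm wide; open, the fingers measure 128 mm over their backs; the gripper's body (75 mm by 188 mm) begins 65 mm behind the grasp point.
Start: joints at [1.085, 0.615, -0.013, 1.423, 0.008, 1.103, -0.04], TCP at [288.456, -582.454, 194.44] pointing down, gripper open.
Joint ranges: [-3.12, 3.12], [-0.3, 2.06], [-1.34, 1.32], [0.26, 2.42], [-1.36, 4.5], [0.01, 1.98], [-2.84, 2.84]. Speed limits (rad/s): [2.79, 2.79, 3.14, 3.14, 3.14, 3.14, 3.14].

INTERFACE

Orientations are given as a unit quaternion [w, x, y, z].
In Python, from station import bot, cams gives the robot as it stands.
- The arm moves only by the tool step_arm, never from a script. Its arguments are lists of equal length, an entry for each row: "translation": the shift along the tool's x, y, z in cm, a list of three; "turn": the turn about the tool's z in degrees; "gripper": the closure, from -1 (fully open) to 1 (shut), so that 0 is half open. In form: {"translation": [[x, y, z], ...], "turn": [turn, ...], "gripper": [gripper, ...]}. A call has 1 to 20 rows; each row is the pose to reach, as a shift and turn from the pose commanded when the call began, along the tool's axes at that moment; what a row does not reach only later rows make up. A row lasts 1/12 s, in which the tool goes at most 41.7 mm and 7.16 degrees, less where a joint would pass 70% of its speed; a pose out of reach is approached as far as the arm can. A call with a gripper value outside its range is refused whole. The fingers move at their own pace and stop on an object; "squeeze" is the grip in N (left out, the last holds). Time passes only in rows, so rows that repeat a pose let the fingers close. It gives the time, the measured TCP pose, the force and the opening at its end, in the units of the state.
- bot.get_obs(): the state, without advancing time (a new reading comes with each control period).
- cams.snapshot(name): name is "side" or "top"; returns the picture (384x512x3 uint8, red, green, blue); there is no depth.
- cams.camera_model(name): a dict with "vertical_fov" (degrees; the focal length in pixels is half the picture's height over the tangent of half this angle, whatever the lens; pixels are square), "cx", "cy" (the principal point, pixels), "world_from_camera" (4x4, takes a point from camera to world coordinates). Camera axes: x right, y down, z forward; pixel columns grow to the right and rows downward; lengths in mm; the calibration is good to about 2 mm. A picture is of the moment at which its call begins. camera_model takes no time and is no camera call.
- bot.hand_in(): hands the job in, once; it reports no verdict.
The state is a dict: "clock": time; "joint_pos": joint angles; "dq": joint speeds; "joint_efforts": joint torques, N m; "tool_pos": TCP position; "orientation": TCP orientation; "force": force on the tool from outside, world axes, zero at the start; "torque": the same for the moment, N m; "finger_gap": opening from 0.0 (shut) to 1.0 (fully open).
Only numpy, scipy, OpenCV 4.12 (cv2) and the standard library are available. Lean on these libraries where they do the work, as an engineer would, in place of code of your own. Each camera call takes 0.05 s, during which the arm holds its last target. There are 200 camera calls.

## Working session

There is one attempt and no reset: what is moved stays moved. The work goes in short steps, Python scripts to look and compute and a tool call to move; the robot and the scene stay as the last step left them, time stands still between calls to the robot, and variables do not carry over. Pictures are saved under pics/ and viewed, on a budget of 10 in all, crops included, one or two more only if the job needs it, and the job is handed in when it is done.

Besides the shell and the picture viewer there is one more tool, called in YAML: its name, and indented under it one key for each argument. step_arm: Moves the arm, as the interface text tells. Its arguments: {"type":"object","properties":{"translation":{"type":"array"},"turn":{"type":"array"},"gripper":{"type":"array"},"squeeze":{"type":"number"}},"required":["translation","turn","gripper"]}

```bash
ls; mkdir -p pics; python3 - <<'E'
from station import bot, cams
import cv2, numpy as np
for n in ("top","side"):
    cv2.imwrite(f"pics/{n}0.png", cams.snapshot(n)[:,:,::-1])
    print(n, {k:(np.round(v,3).tolist() if not isinstance(v,str) else v) for k,v in cams.camera_model(n).items()})
print(bot.get_obs(), bot.tips_ahead)
E
```

```text
pics
top {'vertical_fov': 46.36, 'cx': 259.294, 'cy': 194.418, 'world_from_camera': [[0.023, -0.987, 0.159, 358.343], [-1.0, -0.021, 0.016, 69.049], [-0.013, -0.159, -0.987, 1505.212], [0.0, 0.0, 0.0, 1.0]]}
side {'vertical_fov': 44.952, 'cx': 253.847, 'cy': 184.582, 'world_from_camera': [[1.0, -0.0, -0.011, 607.901], [0.009, -0.556, 0.831, -1082.729], [-0.006, -0.831, -0.556, 929.508], [0.0, 0.0, 0.0, 1.0]]}
{'clock': 0.1, 'joint_pos': array([ 1.08450425,  0.61580597, -0.01261409,  1.42474396,  0.00811675,
        1.10338736, -0.04039316]), 'dq': array([-0.00267786, -0.00101775,  0.00113874, -0.00456225,  0.00143304,
        0.00195654, -0.00177041]), 'joint_efforts': array([ 3.05383946e-04, -4.60042763e+01,  2.09663501e-01, -1.66245300e+01,
       -6.12122216e-02,  1.69199210e-02,  9.88576926e-05]), 'tool_pos': array([ 288.10799224, -581.80350785,  193.40605687]), 'orientation': array([-1.11162050e-03,  9.73680569e-01,  2.27914092e-01, -2.83000717e-04]), 'force': array([-0.95641828, -0.10161362, -0.03149928]), 'torque': array([0.0141034 , 0.01009675, 0.07655876]), 'finger_gap': 0.9996789158893317} 14.0
```

View pics/top0.png

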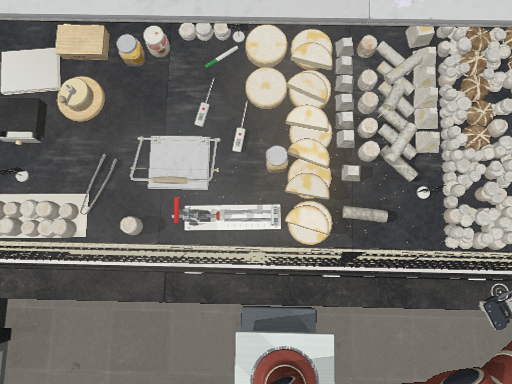

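View pics/side0.png

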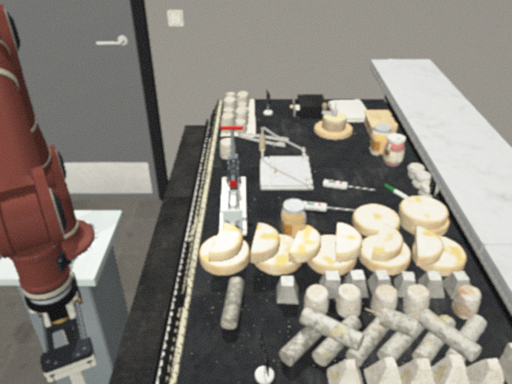

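The top view shows the log at about (365,214), the cradle from (185,205) to (280,230), and the red handle at (177,210). The cheese wheel at (309,222) stands between the log and the cradle. In the side view the log is at (232,303) and the handle at (232,128). Next I'll take zoomed crops and masks.

```bash
cat > h.py <<'E'
import numpy as np, cv2
from station import bot, cams
def ray(n,u,v):
    m=cams.camera_model(n); f=192/np.tan(np.radians(m["vertical_fov"]/2)); T=np.array(m["world_from_camera"])
    d=T[:3,:3]@np.array([(u-m["cx"])/f,(v-m["cy"])/f,1.]); return T[:3,3],d/np.linalg.norm(d)
def onz(n,u,v,z):
    o,d=ray(n,u,v); return o+d*(z-o[2])/d[2]
def two(a,b):
    (o1,d1),(o2,d2)=ray("top",*a),ray("side",*b)
    s=np.linalg.lstsq(np.c_[d1,-d2],o2-o1,rcond=None)[0]; p,q=o1+s[0]*d1,o2+s[1]*d2
    return (p+q)/2,np.linalg.norm(p-q)
def pix(n,p):
    m=cams.camera_model(n); f=192/np.tan(np.radians(m["vertical_fov"]/2)); q=np.linalg.inv(np.array(m["world_from_camera"]))@np.r_[p,1]
    return q[0]/q[2]*f+m["cx"],q[1]/q[2]*f+m["cy"]
def red(im):
    i=im.astype(int); return ((i[...,0]>100)&(i[...,1]<70)&(i[...,2]<70)).astype(np.uint8)
E
python3 - <<'E'
from h import *
t=cv2.imread("pics/top0.png"); s=cv2.imread("pics/side0.png")
a=cv2.resize(t[190:255,165:400],None,fx=3.4,fy=3.4,interpolation=cv2.INTER_CUBIC)
b=cv2.resize(s[115:340,190:320],None,fx=1.62,fy=1.62,interpolation=cv2.INTER_CUBIC)
o=np.zeros((a.shape[0]+b.shape[0],a.shape[1],3),np.uint8); o[:a.shape[0]]=a; o[a.shape[0]:,:b.shape[1]]=b
cv2.imwrite("pics/crop0.png",o); print(o.shape)
for n,im,x in(("top",t,(165,190,400,255)),("side",s,(190,110,330,340))):
    m=red(im[:,:,::-1]); m[:x[1]]=0;m[x[3]:]=0;m[:,:x[0]]=0;m[:,x[2]:]=0
    k,l,st,c=cv2.connectedComponentsWithStats(m)
    print(n,st[1:].tolist(),c[1:].round(1).tolist())
# log: bright on black
for n,im,x,bnd in(("top",t,(335,198,395,230),90),("side",s,(215,270,255,335),90)):
    g=cv2.cvtColor(im,cv2.COLOR_BGR2GRAY); m=np.zeros_like(g); m[x[1]:x[3],x[0]:x[2]]=g[x[1]:x[3],x[0]:x[2]]>bnd
    cs=max(cv2.findContours(m,0,1)[0],key=cv2.contourArea); print(n,"log",cv2.minAreaRect(cs),cv2.boundingRect(cs))
    for z in (0,19,38):
        print(z,[onz(n,*p,z).round(0)[:2].tolist() for p in cv2.boxPoints(cv2.minAreaRect(cs))])
# cradle white base
g=cv2.cvtColor(t,cv2.COLOR_BGR2GRAY); m=np.zeros_like(g); m[198:236,178:284]=g[198:236,178:284]>170
m=cv2.morphologyEx(m,cv2.MORPH_CLOSE,np.ones((5,5)))
cs=max(cv2.findContours(m,0,1)[0],key=cv2.contourArea);r=cv2.minAreaRect(cs);print("cradle",r)
B=np.array([onz("top",*p,14)[:2] for p in cv2.boxPoints(r)]);print(B.round(0).tolist(),B.mean(0))
E
```

```text
(585, 799, 3)
top [[174, 197, 5, 26, 111], [216, 212, 2, 3, 3], [217, 218, 1, 1, 1]] [[176.1, 210.0], [216.7, 213.0], [217.0, 218.0]]
side [[220, 127, 22, 3, 45], [230, 180, 7, 8, 44]] [[230.3, 127.5], [233.3, 183.8]]
top log ((364.8479919433594, 213.68563842773438), (45.295928955078125, 12.131474494934082), 7.305758953094482) (342, 206, 46, 17)
0 [[530.0, -185.0], [571.0, -190.0], [555.0, -341.0], [514.0, -335.0]]
19 [[528.0, -182.0], [568.0, -187.0], [552.0, -336.0], [512.0, -330.0]]
38 [[526.0, -178.0], [566.0, -184.0], [550.0, -331.0], [510.0, -325.0]]
side log ((231.802001953125, 302.2886047363281), (16.509605407714844, 54.27894592285156), 10.007980346679688) (220, 276, 24, 54)
0 [[510.0, -328.0], [523.0, -144.0], [569.0, -155.0], [550.0, -336.0]]
19 [[512.0, -343.0], [525.0, -163.0], [569.0, -174.0], [551.0, -352.0]]
38 [[514.0, -359.0], [526.0, -182.0], [570.0, -193.0], [552.0, -367.0]]
cradle ((231.52053833007812, 216.97886657714844), (24.692062377929688, 97.0600814819336), 89.20427703857422)
[[556.0, 350.0], [567.0, 24.0], [484.0, 22.0], [473.0, 345.0]] [520.03039699 185.10608115]
```

View pics/crop0.png

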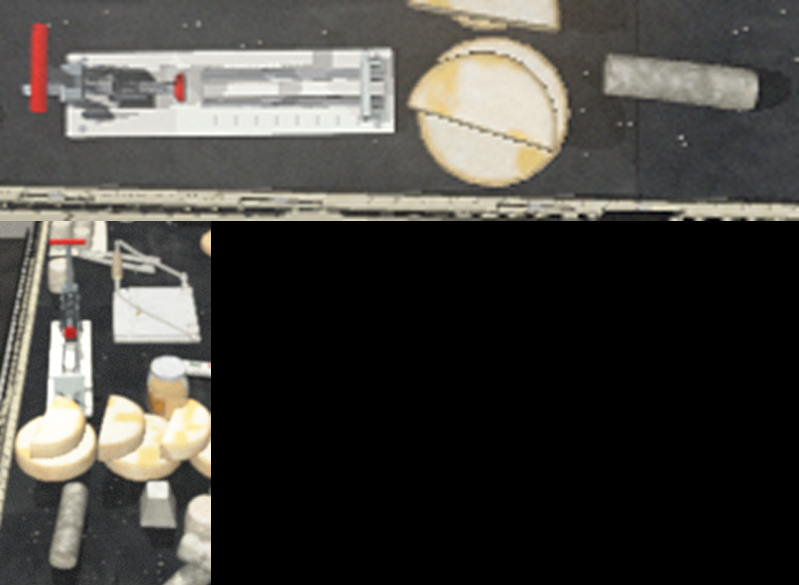

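```bash
python3 - <<'E'
from h import *
H,e=two((176.1,210),(230.3,127.5)); print("handle",H,e)
for p in((176,197),(176,223)): print("bar end",onz("top",*p,218).round(1))
s=cv2.imread("pics/side0.png")
print("pad", two((216.9,214.5),(233.3,183.8)))
u=np.array([-.034,.9994])
print("handle-based origin", H[:2]-u*(174+200*np.sin(.15)))
t=cv2.imread("pics/top0.png"); g=cv2.cvtColor(t,cv2.COLOR_BGR2GRAY)
for r in (208,212,214,216,218,222): print(r,g[r,214:284].tolist())
for c in(219,220,221,222): print("padface @60",c,onz("top",c,215.5,60).round(1))
for c in range(266,283,2): print("stop",c,onz("top",c,215,82).round(1), onz("top",c,215,14)[1].round(1))
E
```

```text
handle [513.17105277 330.39197964 217.14359823] 3.084886005858711
bar end [552.7 332.8 218. ]
bar end [476.9 328.8 218. ]
pad (array([521.93444987, 229.54460221,  54.99322524]), np.float64(1.1229566929442598))
handle-based origin [520.10323207 126.62668572]
208 [225, 235, 234, 235, 235, 224, 224, 223, 224, 223, 225, 225, 224, 225, 225, 223, 224, 225, 225, 225, 226, 225, 225, 227, 226, 225, 226, 226, 226, 227, 235, 228, 235, 225, 224, 224, 227, 234, 227, 235, 224, 225, 220, 185, 186, 187, 185, 185, 197, 227, 226, 226, 226, 226, 225, 227, 220, 196, 211, 193, 198, 204, 196, 167, 171, 185, 140, 73, 81, 82]
212 [203, 199, 160, 84, 96, 144, 189, 188, 188, 182, 157, 149, 149, 149, 149, 149, 149, 147, 147, 149, 151, 149, 147, 149, 147, 149, 149, 149, 154, 177, 178, 176, 154, 154, 155, 154, 152, 148, 155, 174, 177, 177, 175, 176, 173, 173, 173, 159, 160, 168, 169, 166, 166, 162, 162, 160, 168, 193, 216, 201, 160, 162, 164, 166, 183, 188, 148, 74, 76, 78]
214 [114, 119, 84, 101, 103, 130, 190, 186, 189, 187, 178, 175, 176, 177, 177, 178, 178, 182, 201, 204, 213, 213, 216, 218, 220, 222, 220, 2
[... 1014 characters left out ...]
38, 239, 239, 238, 238, 238, 238, 239, 239, 240, 240, 241, 240, 239, 240, 239, 240, 238, 240, 239, 241, 240, 240, 240, 239, 239, 240, 240, 239, 238, 238, 239, 238, 238, 237, 227, 229, 223, 191, 217, 205, 164, 170, 173, 176, 192, 208, 203, 71, 81, 76]
padface @60 219 [518.8 222.1  60. ]
padface @60 220 [518.9 218.9  60. ]
padface @60 221 [519.  215.6  60. ]
padface @60 222 [519.  212.4  60. ]
stop 266 [521.2  69.7  82. ] 69.8
stop 268 [521.3  63.4  82. ] 63.1
stop 270 [521.5  57.   82. ] 56.4
stop 272 [521.6  50.6  82. ] 49.7
stop 274 [521.8  44.2  82. ] 43.0
stop 276 [521.9  37.9  82. ] 36.4
stop 278 [522.   31.5  82. ] 29.7
stop 280 [522.2  25.1  82. ] 23.0
stop 282 [522.3  18.7  82. ] 16.3
```

Measured positions, all consistent with the given sizes:

| Item | Measurement |
|---|---|
| Log centre | (540, -259), axis about 6.5° off world y |
| Cradle y axis | (-0.034, 1) |
| Stop face | y ≈ 55 |
| Pad face | y ≈ 219.5 |
| Cradle origin | ≈ (521.5, 137.5) |
| Handle | (514, 330.5, 218), which puts the lever at about 0.055 rad |

Next I'll move over the log.

step_arm:
  translation:
    - [18,-9,2]
    - [36.9,-17.7,5]
    - [36.9,-17.7,5]
    - [36.9,-17.7,5]
    - [36.9,-17.7,5]
    - [36.9,-17.7,5]
    - [36.9,-17.7,5]
    - [36.9,-17.7,5]
    - [36.9,-17.7,5]
    - [36.9,-17.7,5]
    - [36.9,-17.7,5]
    - [36.9,-17.7,5]
    - [36.9,-17.7,5]
    - [36.9,-17.7,5]
    - [36.9,-17.7,5]
    - [36.9,-17.7,5]
  turn: [-28,-57,-57,-57,-57,-57,-57,-57,-57,-57,-57,-57,-57,-57,-57,-57]
  gripper: [-1,-1,-1,-1,-1,-1,-1,-1,-1,-1,-1,-1,-1,-1,-1,-1]
  squeeze: 15

```text
clock: 1.43
tool_pos: [539.6, -261.8, 144.5]
orientation: [0.0, 0.748, 0.664, -0.0]
force: [0.3, 0.3, 0.2]
finger_gap: 1.001
```

step_arm:
  translation:
    - [0.3,0,4]
    - [0.3,0,8]
    - [0.3,0,10]
    - [0.3,0,11.5]
    - [0.3,0,12.5]
    - [0.3,0,12.6]
    - [0.3,0,12.6]
    - [0.3,0,12.6]
  turn: [0,0,0,0,0,0,0,0]
  gripper: [-1,-1,-1,-1,-1,-1,-1,-1]

```text
clock: 2.1
tool_pos: [541.8, -257.7, 19.6]
orientation: [0.001, 0.747, 0.665, 0.001]
force: [-0.7, 0.5, 0.0]
finger_gap: 0.999
```

step_arm:
  translation:
    - [0,0,0]
    - [0,0,0]
    - [0,0,0]
    - [0,0,0]
    - [0,0,0]
    - [0,0,0]
    - [0,0,0]
    - [0,0,0]
    - [0,0,0]
    - [0,0,0]
  turn: [0,0,0,0,0,0,0,0,0,0]
  gripper: [0.3,0.3,0.3,0.3,0.3,0.3,0.3,0.3,0.3,0.3]
  squeeze: 12

```text
clock: 2.93
tool_pos: [540.9, -257.1, 18.4]
orientation: [-0.0, 0.747, 0.665, 0.0]
force: [-0.1, 0.2, -0.3]
finger_gap: 0.361
```

step_arm:
  translation:
    - [0,0,0]
    - [0,0,0]
    - [0,0,0]
    - [0,0,0]
    - [0,0,0]
    - [0,0,0]
  turn: [0,0,0,0,0,0]
  gripper: [0.45,0.45,0.45,0.45,0.45,0.45]
  squeeze: 12

```text
clock: 3.43
tool_pos: [540.9, -257.0, 18.5]
orientation: [-0.0, 0.747, 0.665, 0.0]
force: [0.0, -0.0, 0.1]
finger_gap: 0.274
```

```bash
python3 - <<'E'
from h import *
a=cams.snapshot("top")[185:255,330:400,::-1]; b=cams.snapshot("side")[250:345,195:275,::-1]
a=cv2.resize(a,(400,400),interpolation=cv2.INTER_CUBIC); b=cv2.resize(b,(337,400),interpolation=cv2.INTER_CUBIC)
cv2.imwrite("pics/grip.png",np.hstack([a,b]))
E
```

```text
(no output)
```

View pics/grip.png

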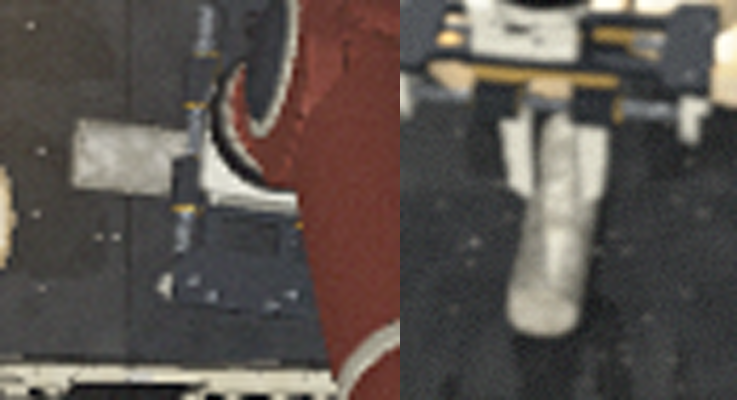

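The fingers stand on either side of the log, at about (520,155) and (592,160) in the crop. The gap is smaller than 43 mm, so I'll close to the squeeze limit and see where it stops.

step_arm:
  translation:
    - [0,0,0]
    - [0,0,0]
    - [0,0,0]
    - [0,0,0]
    - [0,0,0]
    - [0,0,0]
  turn: [0,0,0,0,0,0]
  gripper: [0.6,0.6,0.6,0.6,0.6,0.6]
  squeeze: 12

```text
clock: 4.03
tool_pos: [540.9, -257.1, 18.5]
orientation: [0.0, 0.747, 0.665, 0.0]
force: [0.1, 0.3, -0.3]
finger_gap: 0.2
```

```bash
python3 - <<'E'
from h import *
b=cams.snapshot("side")[270:335,205:265,::-1]
b=cv2.resize(b,(554,600),interpolation=cv2.INTER_CUBIC)
cv2.imwrite("pics/grip2.png",b)
for x in(-21.5,21.5): print(pix("side",[540+x*.99,-257-x*.12,19]))
print(pix("side",bot.get_obs()["tool_pos"]+[0,0,5]))
E
```

```text
(np.float64(224.18551431342723), np.float64(299.57295112621506))
(np.float64(240.63879587407317), np.float64(301.1405416281593))
(np.float64(232.6929432764402), np.float64(299.17784003484087))
```

View pics/grip2.png

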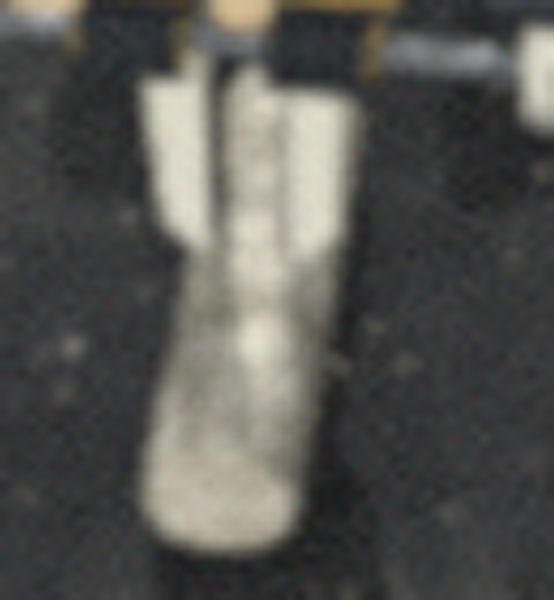

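The gap follows the command without stopping, and no force shows. A small test lift will tell whether the log is held.

step_arm:
  translation:
    - [0,0,-0.7]
    - [0,0,-1.5]
    - [0,0,-2.2]
    - [0,0,-3]
    - [0,0,-3]
    - [0,0,-3]
    - [0,0,-3]
    - [0,0,-3]
  turn: [0,0,0,0,0,0,0,0]
  gripper: [0.6,0.6,0.6,0.6,0.6,0.6,0.6,0.6]

```text
clock: 4.75
tool_pos: [540.6, -257.0, 48.1]
orientation: [-0.0, 0.747, 0.665, -0.0]
force: [0.3, 0.6, -0.4]
finger_gap: 0.201
```

```bash
python3 - <<'E'
from h import *
b=cams.snapshot("side")[255:335,195:275,::-1]
b=cv2.resize(b,(400,400),interpolation=cv2.INTER_CUBIC)
a=cams.snapshot("top")[185:255,330:400,::-1];a=cv2.resize(a,(400,400),interpolation=cv2.INTER_CUBIC)
cv2.imwrite("pics/lift.png",np.hstack([b,a]))
E
```

```text
(no output)
```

View pics/lift.png

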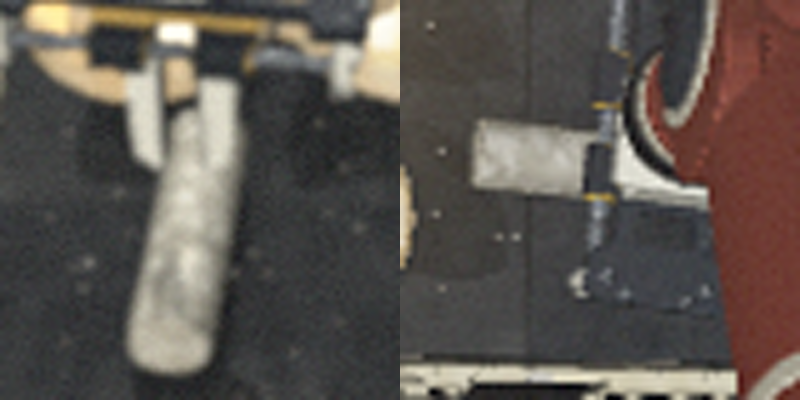

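The log stayed on the counter, and the tips appear higher in the side view than the stated geometry predicts. I'll check where the tips really are.

```bash
python3 - <<'E'
from h import *
def ony(n,u,v,y):
    o,d=ray(n,u,v); return o+d*(y-o[1])/d[1]
print("tips@4.75", ony("side",226.4,288.6,-257).round(1), ony("side",239.4,288,-257).round(1))
print("palm", ony("side",226.4,255+72/5,-257).round(1))
print("before: tips", ony("side",205+200/9.23,270+245/9.23,-257).round(1),"palm",ony("side",205+180/9.23,270+78/9.23,-257).round(1))
print("top px of (540,-257,110/150)",pix("top",[540,-257,110]),pix("top",[540,-257,150]), "jaw bar seen ~", 330+205/5.71)
o=bot.get_obs(); print(o["tool_pos"],o["finger_gap"],bot.tips_ahead, [a for a in dir(bot) if a[0]!='_'])
E
```

```text
tips@4.75 [ 526.2 -257.    61.7] [ 559.1 -257.    64. ]
palm [ 528.8 -257.   128.1]
before: tips [ 525.8 -257.    33. ] palm [ 522.9 -257.    97.3]
top px of (540,-257,110/150) (np.float64(370.71914338885546), np.float64(210.23847164189408)) (np.float64(373.7813470696956), np.float64(208.60105064899162)) jaw bar seen ~ 365.90192644483363
[ 540.56471211 -256.99632186   48.02602743] 0.19925149373600734 14.0 ['PlanningError', 'get_obs', 'hand_in', 'tips_ahead']
```

By the side view the tips sit about 14 mm behind the TCP (z 62 with the TCP at 48, and z 33 with it at 18.5). That suggests `tips_ahead` has the opposite sign, and that the fingers closed above the log. I'll reopen and probe downward gently, watching the force.

step_arm:
  translation:
    - [0,0,0]
    - [0,0,0]
    - [0,0,0]
    - [0,0,0]
    - [0,0,0]
    - [0,0,0]
    - [0,0,0]
    - [0,0,0]
    - [0,0,1]
    - [0,0,2]
    - [0,0,3]
    - [0,0,3.3]
    - [0,0,3.5]
    - [0,0,3.5]
    - [0,0,3.5]
  turn: [0,0,0,0,0,0,0,0,0,0,0,0,0,0,0]
  gripper: [-1,-1,-1,-1,-1,-1,-1,-1,-1,-1,-1,-1,-1,-1,-1]

```text
clock: 6.1
tool_pos: [541.1, -257.1, 13.4]
orientation: [-0.0, 0.747, 0.665, 0.0]
force: [0.6, -0.9, 0.1]
finger_gap: 0.997
```

step_arm:
  translation:
    - [0,0,0.2]
    - [0,0,0.4]
    - [0,0,0.4]
    - [0,0,0.4]
  turn: [0,0,0,0]
  gripper: [-1,-1,-1,-1]

```text
clock: 6.43
tool_pos: [540.9, -257.1, 9.5]
orientation: [0.0, 0.747, 0.665, 0.0]
force: [-0.8, 0.3, -0.2]
finger_gap: 0.998
```

There's no contact with the TCP at 9.5, so the tips really are higher than stated. I'll continue down.

step_arm:
  translation:
    - [0,0,0.5]
    - [0,0,1]
    - [0,0,1.3]
    - [0,0,1.3]
    - [0,0,1.3]
  turn: [0,0,0,0,0]
  gripper: [-1,-1,-1,-1,-1]

```text
clock: 6.85
tool_pos: [540.6, -257.0, -4.0]
orientation: [-0.0, 0.747, 0.665, -0.0]
force: [-0.0, -0.1, 0.8]
finger_gap: 1.002
```

step_arm:
  translation:
    - [0,0,0.3]
    - [0,0,0.5]
    - [0,0,0.5]
    - [0,0,0.5]
  turn: [0,0,0,0]
  gripper: [-1,-1,-1,-1]

```text
clock: 7.18
tool_pos: [540.8, -257.0, -8.7]
orientation: [-0.0, 0.747, 0.665, -0.0]
force: [-0.1, 0.2, -0.2]
finger_gap: 1.0
```

step_arm:
  translation:
    - [0,0,0]
    - [0,0,0]
    - [0,0,0]
    - [0,0,0]
    - [0,0,0]
    - [0,0,0]
    - [0,0,0]
    - [0,0,0]
    - [0,0,0]
  turn: [0,0,0,0,0,0,0,0,0]
  gripper: [0.3,0.3,0.3,0.3,0.3,0.3,0.3,0.3,0.3]
  squeeze: 12

```text
clock: 7.93
tool_pos: [541.2, -257.1, -8.5]
orientation: [0.0, 0.747, 0.665, 0.0]
force: [0.5, 0.5, -0.1]
finger_gap: 0.444
```

The gap stopped at 41 mm, so the log is gripped. The real tips are 14 mm behind the TCP, and the log centre is at TCP + 27.5 mm. Lifting now.

step_arm:
  translation:
    - [0,0,-1.5]
    - [0,0,-3.5]
    - [0,0,-6]
    - [0,0,-9]
    - [0,0,-12]
    - [0,0,-15]
    - [0,0,-17]
    - [0,0,-17]
    - [0,0,-17]
  turn: [0,0,0,0,0,0,0,0,0]
  gripper: [0.3,0.3,0.3,0.3,0.3,0.3,0.3,0.3,0.3]
  squeeze: 15

```text
clock: 8.68
tool_pos: [540.8, -257.1, 161.5]
orientation: [0.0, 0.747, 0.665, 0.0]
force: [-0.2, -0.6, -2.7]
finger_gap: 0.443
```

```bash
python3 - <<'E'
from h import *
p=bot.get_obs(); q=p["orientation"]; a=2*np.arctan2(q[2],q[1]); print(np.degrees(a),p["tool_pos"])
x=np.array([np.cos(a),np.sin(a)]); y=np.array([np.sin(a),-np.cos(a)])
d=np.array([521.5,137.5])-p["tool_pos"][:2]; print("cm",d@x/10,d@y/10)
E
```

```text
83.34583971939381 [ 540.77858774 -257.09647741  161.48396091]
cm 38.97044193784378 -6.487302559278561
```

step_arm:
  translation:
    - [1.5,-0.2,0]
    - [4,-0.6,0]
    - [7,-1.2,0]
    - [10,-1.7,0]
    - [13,-2.2,0]
    - [16,-2.7,0]
    - [19,-3.2,0]
    - [22,-3.7,0]
    - [25,-4.2,0]
    - [28,-4.7,0]
    - [31,-5.2,0]
    - [34,-5.7,0]
    - [37,-6.2,0]
    - [38.5,-6.4,0]
    - [39.1,-6.5,0]
    - [39.1,-6.5,0]
    - [39.1,-6.5,0]
  turn: [0,-1,-2,-3,-4,-5,-6,-7,-8,-8.6,-8.6,-8.6,-8.6,-8.6,-8.6,-8.6,-8.6]
  gripper: [0.3,0.3,0.3,0.3,0.3,0.3,0.3,0.3,0.3,0.3,0.3,0.3,0.3,0.3,0.3,0.3,0.3]

```text
clock: 10.1
tool_pos: [520.6, 137.6, 160.1]
orientation: [-0.0, 0.695, 0.719, -0.002]
force: [-0.2, -2.2, -2.1]
finger_gap: 0.443
```

```bash
python3 - <<'E'
from h import *
t=cams.snapshot("top")[:,:,::-1]; s=cams.snapshot("side")[:,:,::-1]
a=cv2.resize(t[180:245,165:300],None,fx=4.2,fy=4.2,interpolation=cv2.INTER_CUBIC)
b=cv2.resize(s[110:270,190:290],None,fx=2,fy=2,interpolation=cv2.INTER_CUBIC)
o=np.zeros((600,max(a.shape[1],b.shape[1]),3),np.uint8);o[:a.shape[0],:a.shape[1]]=a;o[273:273+b.shape[0],:b.shape[1]]=b
cv2.imwrite("pics/carry.png",o); p=bot.get_obs();print(p["tool_pos"],p["orientation"])
E
```

```text
[521.40741729 136.39879256 160.66203992] [ 1.14489362e-04  6.96086112e-01  7.17957200e-01 -1.25315954e-03]
```

View pics/carry.png

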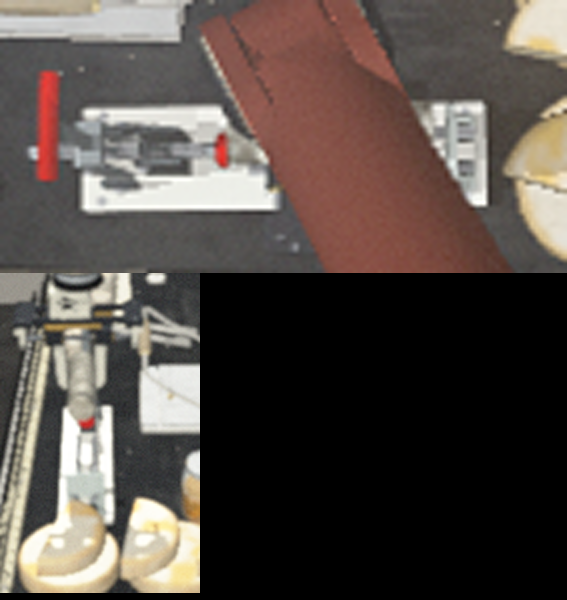

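Carry state: the log is held over the V. Its end is just right of the red pad (crop (222,150)) when viewed from above, and the gripper is clear. Lowering now.

step_arm:
  translation:
    - [0.1,0,2]
    - [0.1,0,4.5]
    - [0.1,0,7]
    - [0.1,0,9]
    - [0.1,0,10.5]
    - [0.1,0,11.5]
    - [0.1,0,12]
    - [0.1,0,12]
    - [0.1,0,12]
  turn: [0,0,0,0,0,0,0,0,0]
  gripper: [0.3,0.3,0.3,0.3,0.3,0.3,0.3,0.3,0.3]

```text
clock: 10.95
tool_pos: [522.3, 139.5, 42.0]
orientation: [0.0, 0.695, 0.719, 0.0]
force: [0.2, 0.4, -2.3]
finger_gap: 0.44
```

step_arm:
  translation:
    - [0,0,0.2]
    - [0,0,0.4]
    - [0,0,0.4]
    - [0,0,0.4]
  turn: [0,0,0,0]
  gripper: [0.3,0.3,0.3,0.3]

```text
clock: 11.28
tool_pos: [521.8, 139.9, 37.8]
orientation: [0.0, 0.695, 0.719, 0.0]
force: [-1.2, -0.4, -2.2]
finger_gap: 0.441
```

step_arm:
  translation:
    - [0,0,0.1]
    - [0,0,0.3]
    - [0,0,0.3]
    - [0,0,0.3]
  turn: [0,0,0,0]
  gripper: [0.3,0.3,0.3,0.3]

```text
clock: 11.62
tool_pos: [521.9, 139.9, 34.5]
orientation: [0.0, 0.695, 0.719, 0.0]
force: [0.9, 0.2, -1.7]
finger_gap: 0.445
```

step_arm:
  translation:
    - [0,0,0.1]
    - [0,0,0.2]
    - [0,0,0.2]
    - [0,0,0.2]
  turn: [0,0,0,0]
  gripper: [0.3,0.3,0.3,0.3]

```text
clock: 11.95
tool_pos: [523.1, 140.2, 33.3]
orientation: [0.001, 0.695, 0.719, 0.001]
force: [1.9, 0.2, 4.3]
finger_gap: 0.446
```

It has made contact (weight off, +4 N up). Release and rise.

step_arm:
  translation:
    - [0,0,0]
    - [0,0,0]
    - [0,0,0]
    - [0,0,0]
    - [0,0,0]
    - [0,0,0]
    - [0,0,0]
    - [0,0,0]
    - [0,0,-2]
    - [0,0,-4]
    - [0,0,-7]
    - [0,0,-10]
    - [0,0,-14]
    - [0,0,-18]
    - [0,0,-22]
    - [0,0,-25]
    - [0,0,-25]
    - [0,0,-25]
  turn: [0,0,0,0,0,0,0,0,0,0,0,0,0,0,0,0,0,0]
  gripper: [-0.3,-0.7,-1,-1,-1,-1,-1,-1,-1,-1,-1,-1,-1,-1,-1,-1,-1,-1]

```text
clock: 13.45
tool_pos: [522.4, 140.2, 284.4]
orientation: [0.001, 0.695, 0.719, 0.002]
force: [-0.3, 0.1, -1.3]
finger_gap: 0.998
```

```bash
python3 - <<'E'
from h import *
t=cams.snapshot("top"); s=cams.snapshot("side")
m=red(t); m[:185]=0;m[240:]=0;m[:,:160]=0;m[:,200:]=0; M=cv2.moments(m,True); T=(M["m10"]/M["m00"],M["m01"]/M["m00"])
m=red(s); m[:115]=0;m[140:]=0;m[:,:205]=0;m[:,255:]=0; M=cv2.moments(m,True); print(M["m00"])
S=(M["m10"]/M["m00"],M["m01"]/M["m00"]) if M["m00"] else (230,127); print("handle",T,S,two(T,S),onz("top",*T,222))
a=cv2.resize(t[190:245,165:305,::-1],None,fx=4.2,fy=4.2,interpolation=cv2.INTER_CUBIC)
b=cv2.resize(s[110:270,190:290,::-1],None,fx=2.2,fy=2.2,interpolation=cv2.INTER_CUBIC)
o=np.zeros((600,max(a.shape[1],b.shape[1]),3),np.uint8);o[:a.shape[0],:a.shape[1]]=a;o[240:240+b.shape[0],:b.shape[1]]=b
cv2.imwrite("pics/placed.png",o)
p=bot.get_obs(); print(p["joint_pos"].round(2),p["tool_pos"].round(1),p["orientation"].round(4))
E
```

```text
44.0
handle (176.1150442477876, 209.78761061946904) (230.5, 127.5) (array([513.82080974, 330.3869516 , 217.13899615]), np.float64(3.027964576069643)) [514.73773372 329.65837936 222.        ]
[-0.04  0.39 -0.39  1.6   0.16  1.19 -0.43] [520.7 139.3 281.3] [-5.00e-04  6.95e-01  7.19e-01 -1.20e-03]
```

View pics/placed.png

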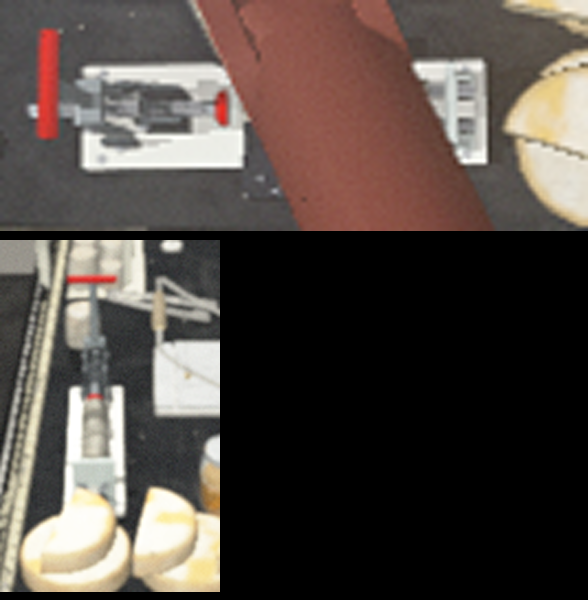

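The log lies in the V between the pad and the stop (side crop (95,430)). The handle is at (514.5, 330.2, ~218). I'll move above it, turned 90°.

step_arm:
  translation:
    - [2,0,0]
    - [4,0,0]
    - [6,0,0]
    - [8,0,0]
    - [10,0,0]
    - [12,0,0]
    - [14,0,0]
    - [16,0,0]
    - [17.5,0,0]
    - [19,0,0]
    - [19,-0.1,0]
    - [19,-0.1,0]
    - [19,-0.1,0]
    - [19,-0.1,0]
    - [19,-0.1,0]
    - [19,-0.1,0]
  turn: [7,14,21,28,35,42,49,56,63,70,77,84,90,90,90,90]
  gripper: [-1,-1,-1,-1,-1,-1,-1,-1,-1,-1,-1,-1,-1,-1,-1,-1]

```text
clock: 14.88
tool_pos: [513.7, 329.3, 281.3]
orientation: [0.001, 1.0, 0.018, -0.001]
force: [0.6, -0.3, 0.1]
finger_gap: 0.999
```

step_arm:
  translation:
    - [0,0,2]
    - [0,0,4]
    - [0,0,6]
    - [0,0,8]
    - [0,0,8.9]
    - [0,0,8.9]
    - [0,0,8.9]
    - [0,0,8.9]
    - [0,0,8.9]
    - [0,0,8.9]
    - [0,0,8.9]
    - [0,0,8.9]
    - [0,0,8.9]
    - [0,0,8.9]
    - [0,0,8.9]
    - [0,0,8.9]
    - [0,0,8.9]
    - [0,0,8.9]
  turn: [0,0,0,0,0,0,0,0,0,0,0,0,0,0,0,0,0,0]
  gripper: [-1,-1,-1,-1,-1,-1,-1,0.85,0.85,0.85,0.85,0.85,0.85,0.85,0.85,0.85,0.85,0.85]
  squeeze: 15

```text
clock: 16.38
tool_pos: [514.2, 329.7, 193.5]
orientation: [-0.0, 1.0, 0.017, -0.0]
force: [0.8, -0.6, -0.5]
finger_gap: 0.264
```

step_arm:
  translation:
    - [0,0,0]
    - [0,0,0]
    - [0,0,0]
    - [0,0,0]
  turn: [0,0,0,0]
  gripper: [0.85,0.85,0.85,0.85]

```text
clock: 16.72
tool_pos: [514.2, 329.6, 193.4]
orientation: [0.0, 1.0, 0.017, -0.0]
force: [0.9, -0.1, 1.0]
finger_gap: 0.145
```

The bar is gripped (13.5 mm). I'll ease back to the zero end.

step_arm:
  translation:
    - [0,-0.3,0]
    - [0,-0.6,0.05]
    - [0,-0.9,0.1]
    - [0,-0.9,0.1]
    - [0,-0.9,0.1]
  turn: [0,0,0,0,0]
  gripper: [0.85,0.85,0.85,0.85,0.85]

```text
clock: 17.13
tool_pos: [513.8, 339.4, 192.4]
orientation: [-0.0, 1.0, 0.017, 0.0]
force: [1.1, 0.2, -0.2]
finger_gap: 0.145
```

step_arm:
  translation:
    - [0,-0.1,0]
    - [0,-0.2,0]
    - [0,-0.2,0.0]
  turn: [0,0,0]
  gripper: [0.85,0.85,0.85]

```text
clock: 17.38
tool_pos: [513.8, 340.2, 192.3]
orientation: [0.0, 1.0, 0.017, -0.0]
force: [0.5, -0.3, -1.0]
finger_gap: 0.142
```

step_arm:
  translation:
    - [0,-0.1,0]
    - [0,-0.2,0]
    - [0,-0.2,0.0]
  turn: [0,0,0]
  gripper: [0.85,0.85,0.85]

```text
clock: 17.63
tool_pos: [513.8, 340.3, 192.3]
orientation: [0.002, 1.0, 0.016, -0.001]
force: [-1.0, -3.3, 1.2]
finger_gap: 0.147
```

step_arm:
  translation:
    - [0,-0.1,0]
    - [0,-0.2,0]
    - [0,-0.2,0.0]
  turn: [0,0,0]
  gripper: [0.85,0.85,0.85]

```text
clock: 17.88
tool_pos: [513.8, 340.2, 192.3]
orientation: [0.004, 1.0, 0.016, -0.001]
force: [-0.7, -7.7, 2.7]
finger_gap: 0.145
```

The zero stop is at y = 340.3, so full stroke is y ≈ 280.5 and the click must pass y < 288. First stroke:

step_arm:
  translation:
    - [0,0.5,0]
    - [0,1.0,-0.07]
    - [0,1.5,-0.13]
    - [0,2.0,-0.17]
    - [0,2.5,-0.2]
    - [0,3.0,-0.22]
    - [0,3.5,-0.22]
    - [0,4.0,-0.2]
    - [0,4.5,-0.17]
    - [0,5.0,-0.12]
  turn: [0,0,0,0,0,0,0,0,0,0]
  gripper: [0.85,0.85,0.85,0.85,0.85,0.85,0.85,0.85,0.85,0.85]

```text
clock: 18.72
tool_pos: [515.5, 295.1, 195.0]
orientation: [-0.001, 1.0, 0.017, 0.001]
force: [-0.9, 1.7, 2.3]
finger_gap: 0.141
```

step_arm:
  translation:
    - [0,0.4,0.04]
    - [0,0.8,0.09]
    - [0,1.1,0.12]
    - [0,1.1,0.12]
  turn: [0,0,0,0]
  gripper: [0.85,0.85,0.85,0.85]

```text
clock: 19.05
tool_pos: [515.9, 283.1, 193.4]
orientation: [-0.0, 1.0, 0.017, 0.0]
force: [-0.9, 1.5, 6.5]
finger_gap: 0.144
```

Past the click at y = 283. Return to zero, then the second stroke in stages.

step_arm:
  translation:
    - [0,-0.7,-0.15]
    - [0,-1.5,-0.25]
    - [0,-2.3,-0.3]
    - [0,-3.1,-0.3]
    - [0,-3.9,-0.3]
    - [0,-4.7,-0.25]
    - [0,-5.3,-0.2]
    - [0,-5.7,-0.1]
    - [0,-5.9,-0.1]
    - [0,-5.9,-0.1]
  turn: [0,0,0,0,0,0,0,0,0,0]
  gripper: [0.85,0.85,0.85,0.85,0.85,0.85,0.85,0.85,0.85,0.85]

```text
clock: 19.88
tool_pos: [514.0, 340.3, 193.9]
orientation: [0.002, 1.0, 0.017, -0.0]
force: [-1.2, -4.3, 6.7]
finger_gap: 0.139
```

step_arm:
  translation:
    - [0,0.4,-0.03]
    - [0,0.9,-0.1]
    - [0,1.4,-0.15]
    - [0,1.9,-0.2]
    - [0,2.4,-0.22]
    - [0,2.9,-0.23]
    - [0,3.4,-0.22]
    - [0,3.9,-0.2]
    - [0,4.4,-0.17]
    - [0,4.8,-0.12]
  turn: [0,0,0,0,0,0,0,0,0,0]
  gripper: [0.85,0.85,0.85,0.85,0.85,0.85,0.85,0.85,0.85,0.85]

```text
clock: 20.72
tool_pos: [515.6, 295.7, 196.6]
orientation: [-0.002, 1.0, 0.017, 0.001]
force: [-1.3, 3.2, 9.8]
finger_gap: 0.136
```

step_arm:
  translation:
    - [0,0.4,0.03]
    - [0,0.8,0.05]
    - [0,1.0,0.06]
    - [0,1.0,0.06]
  turn: [0,0,0,0]
  gripper: [0.85,0.85,0.85,0.85]

```text
clock: 21.05
tool_pos: [516.0, 286.7, 196.1]
orientation: [-0.002, 1.0, 0.017, 0.001]
force: [-1.1, 4.9, 8.0]
finger_gap: 0.129
```

The rising upward force and shrinking gap show the fingertips are only on the bar's upper part, so the tips are shorter than I took them to be. I'll open a little here, lower 9 mm and regrip.

step_arm:
  translation:
    - [0,0,0]
    - [0,0,0]
    - [0,0,0]
    - [0,0,0.4]
    - [0,0,0.8]
    - [0,0,1.1]
    - [0,0,1.1]
    - [0,0,1.1]
  turn: [0,0,0,0,0,0,0,0]
  gripper: [0.3,0.3,0.3,0.3,0.3,0.3,0.3,0.3]

```text
clock: 21.72
tool_pos: [515.0, 283.9, 182.0]
orientation: [0.001, 1.0, 0.017, -0.001]
force: [0.5, 1.6, -1.7]
finger_gap: 0.35
```

step_arm:
  translation:
    - [0,0,0]
    - [0,0,0]
    - [0,0,0]
    - [0,0,0]
    - [0,0,0]
    - [0,0,0]
  turn: [0,0,0,0,0,0]
  gripper: [0.85,0.85,0.85,0.85,0.85,0.85]
  squeeze: 15

```text
clock: 22.22
tool_pos: [515.0, 287.6, 182.6]
orientation: [-0.002, 1.0, 0.018, -0.0]
force: [0.5, 5.6, -4.3]
finger_gap: 0.14
```

step_arm:
  translation:
    - [0,0.2,0]
    - [0,0.4,0]
    - [0,0.4,0]
  turn: [0,0,0]
  gripper: [0.85,0.85,0.85]

```text
clock: 22.47
tool_pos: [515.1, 284.3, 182.3]
orientation: [-0.003, 1.0, 0.018, -0.0]
force: [1.0, 7.1, -7.5]
finger_gap: 0.146
```

step_arm:
  translation:
    - [0,-0.7,0.1]
    - [0,-1.5,0.0]
    - [0,-2.3,-0.05]
    - [0,-3.1,-0.05]
    - [0,-3.9,-0.05]
    - [0,-4.7,0.0]
    - [0,-5.3,0.1]
    - [0,-5.8,0.2]
    - [0,-6.0,0.2]
    - [0,-6.0,0.2]
  turn: [0,0,0,0,0,0,0,0,0,0]
  gripper: [0.85,0.85,0.85,0.85,0.85,0.85,0.85,0.85,0.85,0.85]

```text
clock: 23.3
tool_pos: [513.9, 340.2, 181.2]
orientation: [0.001, 1.0, 0.017, -0.0]
force: [-3.0, -2.1, 2.9]
finger_gap: 0.142
```

```bash
python3 - <<'E'
from h import *
t=cams.snapshot("top"); s=cams.snapshot("side")
a=cv2.resize(t[190:245,165:305,::-1],None,fx=4.2,fy=4.2,interpolation=cv2.INTER_CUBIC)
b=cv2.resize(s[110:270,190:290,::-1],None,fx=2.2,fy=2.2,interpolation=cv2.INTER_CUBIC)
o=np.zeros((600,max(a.shape[1],b.shape[1]),3),np.uint8);o[:a.shape[0],:a.shape[1]]=a;o[240:240+b.shape[0],:b.shape[1]]=b
cv2.imwrite("pics/s2.png",o)
E
```

```text
(no output)
```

View pics/s2.png

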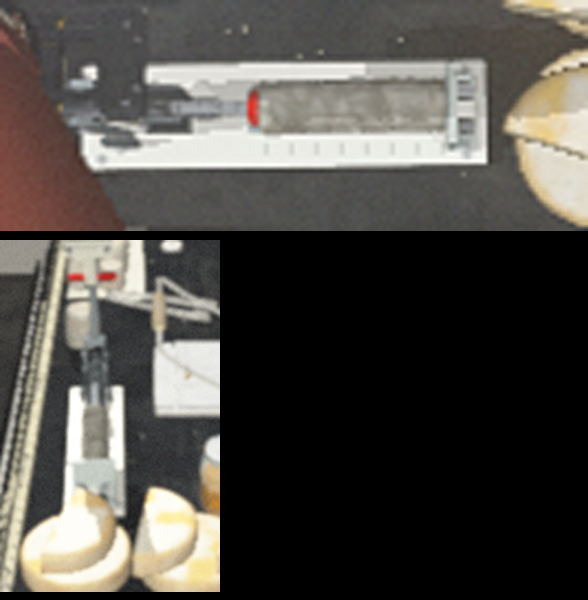

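The view shows the pad moved two teeth and now touching the log (crop x≈260). The log's other end is at the stop (x≈447). Third stroke, in stages.

step_arm:
  translation:
    - [0,0.4,-0.03]
    - [0,0.9,-0.1]
    - [0,1.4,-0.15]
    - [0,1.9,-0.2]
    - [0,2.4,-0.22]
    - [0,2.9,-0.23]
    - [0,3.4,-0.22]
    - [0,3.8,-0.2]
    - [0,4.1,-0.18]
  turn: [0,0,0,0,0,0,0,0,0]
  gripper: [0.85,0.85,0.85,0.85,0.85,0.85,0.85,0.85,0.85]

```text
clock: 24.15
tool_pos: [515.2, 304.0, 184.3]
orientation: [-0.004, 1.0, 0.018, 0.001]
force: [-1.2, 7.6, 3.5]
finger_gap: 0.147
```

step_arm:
  translation:
    - [0,0.3,0.02]
    - [0,0.6,0.04]
  turn: [0,0]
  gripper: [0.85,0.85]

```text
clock: 24.32
tool_pos: [515.4, 299.4, 184.3]
orientation: [-0.005, 1.0, 0.018, 0.002]
force: [-1.4, 8.6, 4.9]
finger_gap: 0.143
```

step_arm:
  translation:
    - [0,0.3,0.03]
    - [0,0.6,0.06]
  turn: [0,0]
  gripper: [0.85,0.85]

```text
clock: 24.48
tool_pos: [515.7, 294.3, 184.1]
orientation: [-0.006, 1.0, 0.019, 0.002]
force: [-2.7, 9.8, 4.7]
finger_gap: 0.146
```

step_arm:
  translation:
    - [0,0.3,0.03]
    - [0,0.5,0.06]
    - [0,0.5,0.06]
  turn: [0,0,0]
  gripper: [0.85,0.85,0.85]

```text
clock: 24.73
tool_pos: [515.8, 289.5, 183.8]
orientation: [-0.006, 1.0, 0.019, 0.002]
force: [-2.8, 8.7, 6.7]
finger_gap: 0.147
```

step_arm:
  translation:
    - [0,0.3,0]
    - [0,0.5,0.0]
    - [0,0.5,0]
  turn: [0,0,0]
  gripper: [0.85,0.85,0.85]

```text
clock: 24.98
tool_pos: [516.0, 285.2, 183.5]
orientation: [-0.006, 1.0, 0.019, 0.002]
force: [-0.1, 10.3, 2.8]
finger_gap: 0.143
```

The third stroke peaked at about 10 N, still under 12. Return, then push the next stroke carefully and stop at 12 to 13 N.

step_arm:
  translation:
    - [0,-0.7,0.0]
    - [0,-1.5,-0.1]
    - [0,-2.3,-0.15]
    - [0,-3.1,-0.15]
    - [0,-3.9,-0.15]
    - [0,-4.7,-0.1]
    - [0,-5.4,0]
    - [0,-6.0,0.1]
    - [0,-6.3,0.1]
    - [0,-6.3,0.1]
  turn: [0,0,0,0,0,0,0,0,0,0]
  gripper: [0.85,0.85,0.85,0.85,0.85,0.85,0.85,0.85,0.85,0.85]

```text
clock: 25.82
tool_pos: [513.9, 340.1, 181.2]
orientation: [0.001, 1.0, 0.017, 0.0]
force: [-2.3, 1.2, 5.3]
finger_gap: 0.14
```

step_arm:
  translation:
    - [0,0.4,-0.03]
    - [0,0.9,-0.1]
    - [0,1.2,-0.12]
    - [0,1.5,-0.15]
  turn: [0,0,0,0]
  gripper: [0.85,0.85,0.85,0.85]

```text
clock: 26.15
tool_pos: [514.4, 326.6, 182.7]
orientation: [-0.002, 1.0, 0.017, 0.001]
force: [-2.9, 5.8, 2.7]
finger_gap: 0.147
```

step_arm:
  translation:
    - [0,0.3,-0.03]
    - [0,0.6,-0.06]
  turn: [0,0]
  gripper: [0.85,0.85]

```text
clock: 26.32
tool_pos: [514.6, 323.5, 183.1]
orientation: [-0.004, 1.0, 0.018, 0.001]
force: [-1.3, 8.9, 1.0]
finger_gap: 0.142
```

step_arm:
  translation:
    - [0,0.3,-0.03]
    - [0,0.6,-0.04]
    - [0,0.6,-0.04]
  turn: [0,0,0]
  gripper: [0.85,0.85,0.85]

```text
clock: 26.57
tool_pos: [514.8, 318.3, 183.5]
orientation: [-0.004, 1.0, 0.018, 0.001]
force: [-2.0, 8.0, 1.7]
finger_gap: 0.142
```

step_arm:
  translation:
    - [0,0.2,0]
    - [0,0.4,0.0]
    - [0,0.4,0]
  turn: [0,0,0]
  gripper: [0.85,0.85,0.85]

```text
clock: 26.82
tool_pos: [515.0, 315.0, 183.8]
orientation: [-0.005, 1.0, 0.018, 0.001]
force: [-3.3, 8.0, 2.5]
finger_gap: 0.144
```

step_arm:
  translation:
    - [0,0.3,0]
    - [0,0.5,0.0]
    - [0,0.5,0]
  turn: [0,0,0]
  gripper: [0.85,0.85,0.85]

```text
clock: 27.07
tool_pos: [515.1, 310.8, 183.9]
orientation: [-0.005, 1.0, 0.018, 0.002]
force: [-1.7, 8.9, 2.6]
finger_gap: 0.144
```

step_arm:
  translation:
    - [0,0.2,0]
    - [0,0.4,0.0]
    - [0,0.4,0]
  turn: [0,0,0]
  gripper: [0.85,0.85,0.85]

```text
clock: 27.32
tool_pos: [515.3, 307.5, 184.0]
orientation: [-0.006, 1.0, 0.019, 0.002]
force: [-0.6, 10.7, 2.7]
finger_gap: 0.146
```

step_arm:
  translation:
    - [0,0.2,0]
    - [0,0.4,0.0]
    - [0,0.4,0]
  turn: [0,0,0]
  gripper: [0.85,0.85,0.85]

```text
clock: 27.57
tool_pos: [515.4, 304.0, 184.1]
orientation: [-0.006, 1.0, 0.019, 0.002]
force: [-1.2, 10.5, 2.7]
finger_gap: 0.145
```

step_arm:
  translation:
    - [0,0.2,0]
    - [0,0.3,0.02]
    - [0,0.3,0.02]
  turn: [0,0,0]
  gripper: [0.85,0.85,0.85]

```text
clock: 27.82
tool_pos: [515.5, 301.8, 184.1]
orientation: [-0.007, 1.0, 0.019, 0.002]
force: [-1.3, 12.9, 2.7]
finger_gap: 0.146
```

step_arm:
  translation:
    - [0,0.2,0]
    - [0,0.3,0.02]
    - [0,0.3,0.02]
  turn: [0,0,0]
  gripper: [0.85,0.85,0.85]

```text
clock: 28.07
tool_pos: [515.6, 299.3, 184.0]
orientation: [-0.007, 1.0, 0.019, 0.002]
force: [-0.7, 11.9, 3.1]
finger_gap: 0.144
```

Readings are in the 12 N zone. I'll average the noise while holding.

```bash
python3 - <<'E'
from h import *
F=[]
for i in range(14):
    cams.snapshot("top"); o=bot.get_obs(); F.append(np.r_[o["force"],o["tool_pos"]])
F=np.array(F); print(F.mean(0).round(2),F.std(0).round(2))
E
```

```text
[ -1.44  12.31   3.16 515.6  299.3  184.04] [0.36 0.41 0.51 0.01 0.02 0.01]
```

The hold averages 12.3 N (12.5 along the arc) before the click, which is the stated limit. Stopping here: I'll ease the lever back to zero without pushing further, and let go.

step_arm:
  translation:
    - [0,-0.4,0]
    - [0,-0.8,0]
    - [0,-1.2,0]
    - [0,-1.7,0]
    - [0,-2.2,0.02]
    - [0,-2.7,0.05]
    - [0,-3.2,0.1]
    - [0,-3.7,0.15]
    - [0,-4.2,0.2]
    - [0,-4.6,0.25]
    - [0,-4.6,0.25]
    - [0,-4.6,0.25]
  turn: [0,0,0,0,0,0,0,0,0,0,0,0]
  gripper: [0.85,0.85,0.85,0.85,0.85,0.85,0.85,0.85,0.85,0.85,0.85,0.85]

```text
clock: 29.77
tool_pos: [514.2, 336.6, 181.4]
orientation: [-0.0, 1.0, 0.017, 0.001]
force: [-2.8, 1.7, 9.2]
finger_gap: 0.143
```

step_arm:
  translation:
    - [0,-0.1,-0.3]
    - [0,-0.1,-0.3]
    - [0,-0.1,-0.3]
    - [0,-0.1,-0.3]
    - [0,-0.1,-0.3]
    - [0,-0.1,-0.3]
    - [0,-0.1,-1.5]
    - [0,-0.1,-3]
    - [0,-0.1,-5]
    - [0,-0.1,-8]
    - [0,-0.1,-11]
    - [0,-0.1,-14]
    - [0,-0.1,-14]
    - [0,-0.1,-14]
  turn: [0,0,0,0,0,0,0,0,0,0,0,0,0,0]
  gripper: [0.6,0.3,0,0,0,0,0,0,0,0,0,0,0,0]

```text
clock: 30.93
tool_pos: [514.8, 338.0, 321.8]
orientation: [-0.001, 1.0, 0.017, 0.002]
force: [0.4, -1.0, -1.6]
finger_gap: 0.495
```

```bash
python3 - <<'E'
from h import *
t=cams.snapshot("top"); s=cams.snapshot("side")
a=cv2.resize(t[190:245,165:305,::-1],None,fx=4.2,fy=4.2,interpolation=cv2.INTER_CUBIC)
b=cv2.resize(s[110:270,190:290,::-1],None,fx=2.2,fy=2.2,interpolation=cv2.INTER_CUBIC)
o=np.zeros((600,max(a.shape[1],b.shape[1]),3),np.uint8);o[:a.shape[0],:a.shape[1]]=a;o[240:240+b.shape[0],:b.shape[1]]=b
cv2.imwrite("pics/end.png",o)
m=red(s); m[:115]=0;m[140:]=0;m[:,:205]=0;m[:,255:]=0; print(np.argwhere(m).mean(0))
g=cv2.cvtColor(t,cv2.COLOR_RGB2GRAY)
for r in(213,216): print(g[r,214:284].tolist(), t[r,214:234,0].tolist())
E
```

```text
[126.60465116 230.58139535]
[135, 137, 136, 133, 129, 145, 187, 186, 188, 179, 102, 99, 141, 191, 191, 184, 150, 156, 157, 153, 145, 145, 161, 185, 176, 180, 187, 177, 178, 179, 175, 174, 185, 173, 179, 183, 185, 181, 178, 171, 164, 163, 168, 189, 196, 196, 191, 188, 188, 192, 189, 189, 192, 177, 184, 195, 186, 172, 220, 196, 101, 97, 117, 141, 177, 189, 176, 68, 76, 75] [136, 139, 138, 134, 129, 146, 189, 187, 188, 181, 154, 171, 186, 190, 194, 186, 152, 158, 160, 156]
[163, 164, 151, 161, 161, 162, 163, 165, 164, 160, 109, 110, 136, 169, 167, 171, 149, 162, 155, 145, 141, 137, 152, 177, 178, 184, 186, 182, 180, 175, 179, 189, 195, 187, 174, 179, 189, 182, 168, 162, 167, 160, 161, 158, 176, 182, 176, 178, 175, 170, 169, 172, 176, 186, 188, 184, 167, 173, 220, 208, 204, 205, 204, 199, 178, 190, 175, 69, 77, 77] [163, 161, 151, 159, 161, 161, 161, 163, 161, 165, 197, 213, 175, 168, 171, 174, 153, 164, 159, 148]
```

View pics/end.png

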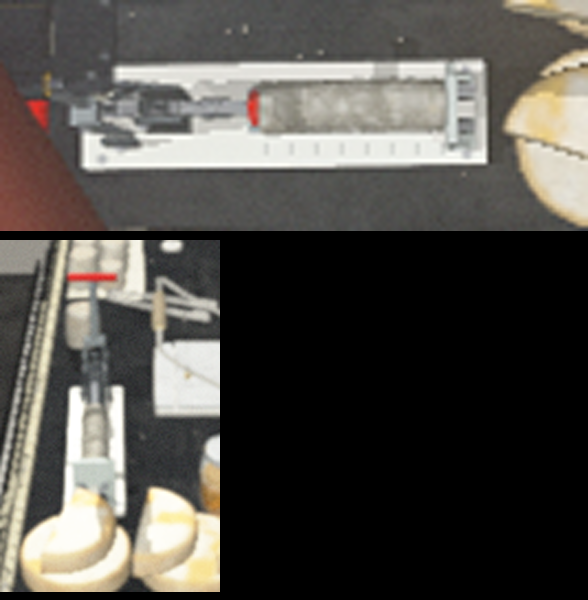

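The pad is pressed on the log (crop x≈258) and the log's far end sits at the stop (x≈447). The lever is back, the gripper is clear, and the neighbours haven't moved. The pad disc is where it was after stroke 2, so the log was already against the stop then. Stroke 3 therefore compressed the spring one full tooth, about 18 to 22 N. A fourth click would have come to about 35 to 40 N, so stopping was right.

```bash
python3 -c "
from station import bot
print(bot.hand_in())"
```

```text
the job is handed in; nothing more can be done
None
```

I laid the log in the V, let go of it, and pumped the lever for three full strokes. A fourth stroke reached 12.3 N (averaged) at about 0.205 rad, before its click. I stopped there, eased the lever back to about 0.02 rad, let go and handed in at about 31 s.

**Last checks:** in the final pictures the log lies between the pad and the end stop with both ends touching. The lever is back and the gripper is well clear. The goods visible near the cradle had not moved.

**Clamping force:** I estimate 18 to 22 N. This is inferred from pad travel and handle forces, not measured directly. A fourth tooth would have brought it to about 35 to 40 N, close to or over the 38 N crush limit.

**What disagreed or went wrong:**
- **Tip position:** `bot.tips_ahead` says the fingertips are 14 mm ahead of the tool point. The side camera and a downward probe showed them about 14 mm behind it.
- **First grasp:** because of that, the fingers closed above the log. I saw this in the pictures and regripped lower.
- **Handle grip:** the first grip on the handle was too high and began to slip during the second stroke. I let go of the handle at the end of that stroke, gripped it lower, then finished the stroke.
- **Force readings:** single readings varied by about 1 N, so I averaged 14 of them before deciding to stop.
- **Picture count:** I viewed 10 pictures in all, which is the full budget.

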